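# Seat the sample slide and hold the sprung chamber lid at the index angle

## Robot

A 6-joint arm with a two-finger parallel gripper is mounted at the origin on the work surface. World frame = base frame: x ahead of the robot, y to its left, z up, the work surface at z = 0. Lengths are in m, angles in rad, forces in N, time in s.
With the tool pointing down it reaches from about 0.225 to 0.875 m from the base axis. Payload 3.4 kg.
Tool frame: the origin (TCP) lies midway between the tips of the shut fingers; the grasp point (between the pads) lies 19 mm behind it; z points along the fingers, x is the direction in which the jaws open and shut, and the axes are right-handed (so a half turn about z gives the same grasp; the last joint's range is limited). The gripper opens to 85 mm and grips with 20 to 120 N. Pads are 22 mm wide; open, the fingers measure 114 mm over their backs; the gripper's body (76 mm by 85 mm) begins 54 mm behind the grasp point. The pads swing forward as they close: fully open they stand 13 mm farther back than shut.
Start: joints at [1.221, 0.276, 1.505, -0, 1.361, -0.121], TCP at [0.13, 0.56, 0.231] pointing down, gripper open.
Joint ranges: [-2.89, 2.89], [-0.75, 2.08], [0.22, 2.7], [-1.18, 4.32], [0.11, 2.71], [-2.7, 2.7]. Speed limits (rad/s): [2.57, 2.57, 3.14, 3.14, 3.14, 3.14].

## Interface

Orientations are given as [roll, pitch, yaw] about the fixed x, y, z axes, in that order (R = Rz(yaw) Ry(pitch) Rx(roll)).
In Python, from station import ctrl, capture, finder gives the robot as it stands.
- The arm moves only by the shell command python3 -m creep 'ROWS' [OPENING] [FORCE]. ROWS is JSON, a list of rows, each a list of 2 entries, a list of its own where there are three numbers: the shift along the tool's x, y, z in mm, then the turn about the tool's z in degrees. In form: [[[dx, dy, dz], turn], ...]. A call has 1 to 10 rows; each row is the pose to reach, as a shift and turn from the pose measured when the call began, along the tool's axes at that moment; what a row does not reach only later rows make up. A row lasts 1/8 s, in which the tool goes at most 62.5 mm and 10.7 degrees, less where a joint would pass 70% of its speed; a pose out of reach is approached as far as the arm can. A call with a gripper value outside its range is refused whole. OPENING is the opening, from 0 (shut) to 1 (fully open), set as the call begins (- or left out, the last holds). The fingers move at their own pace and stop on an object; FORCE is the grip in N (left out, the last holds). Time passes only in rows, so rows that repeat a pose let the fingers close. It gives the time, the measured TCP pose, the force and the opening at its end, in the units of the state.
- ctrl.get_obs(): the state, without advancing time (a new reading comes with each control period).
- capture(name): name is "scene" or "top"; returns a dict with "pixels" (400x640x3 uint8, red, green, blue), "fx", "fy", "cx", "cy" (pixels), "R" (3x3) and "t" (3): a world point X has camera coordinates R X + t. Camera axes: x right, y down, z forward; pixel columns grow to the right and rows downward; lengths in m; the calibration is good to about 2 mm. A picture is of the moment at which its call begins. There is no depth.
- ctrl.close_job(): hands the job in, once; it reports no verdict.
Trained networks look in the newest picture that a camera, given by its name, has taken for a name from the list of things; names that differ only in an ending like _2 or _b are one class to them, and where a whole thing is asked for, a point or a joint stands for the part that bears it (a point fixed in the world has none). Each returns a list of dicts, best first, with "p" (0 to 1); they miss things now and then, are a little off and sometimes report something else, mostly with a low value. They report only what shows in the picture. A call takes as long as a camera call.
- finder.recognise(camera, target): "centre" ([x, y, z] in m, in world coordinates, good to about 4 mm: the middle of the surface that is visible of it).
- finder.cut_out(camera, target): "region" (400x640 bool, what is visible of it).
The state is a dict: "time": time; "qpos": joint angles; "joint_vel": joint speeds; "tau": joint torques, N m; "tcp_pos": TCP position; "orientation": TCP orientation; "force": force on the tool from outside, world axes, zero at the start; "torque": the same for the moment, N m; "gripper_width": finger opening in m.
Only numpy, scipy, OpenCV 4.12 (cv2) and the standard library are available. Lean on these libraries where they do the work, as an engineer would, in place of code of your own. Each camera call takes 0.05 s, during which the arm holds its last target. There are 200 camera calls.

## Task

Push the sample slide fully home into the measuring chamber, hard up against its hidden stop. Then raise the chamber's sprung lid, which has a knob, until the lid lies at the same angle as the index arm on the side of the chamber, and finish while still holding it there, steady, with the gripper (it springs shut if let go). Leave the index arm and the loose things on the bench where they are.

Things in the scene. Friction and masses are not known exactly. Their poses are not given: they have to be found in the camera images.
- instrument: The measuring chamber, fixed to the bench: grey box 170 (x) x 190 (y) x 100 mm high to the rim, on a black base plate 12 mm thick that reaches 115 mm out in front. Origin: centre of the box's footprint on the bench; x from the front (slide side) to the back (hinge side), y to the left, z up. A metal disc, 110 mm across, is fixed on its right (-y) side at the hinge.
- pull (a point): Top centre of the black upright pull plate at the front end of the aluminium sample slide: 12 mm thick (x), 34 mm wide (y), its top 88 mm above the bench. The slide's tongue behind and under it is 70 mm wide, its top 28 mm above the bench. Fully home, the plate's middle is 45 mm in front of the box's front face.
- tray (a joint): How far the sample slide is drawn out of the chamber, in m: 0 = fully home against its rigid stop (counts as home within 1.5 mm), at most 0.05. It slides along the instrument's x with about 2 N of friction and stays where it is left; push it in towards the instrument's +x. At the stop the force rises sharply.
- knob (a point): Centre of the aluminium knob on the lid's front part: a cylinder 26 mm in diameter, 24 mm long, lying along y (flat ends to +y and -y), on a 12 mm square stem, 30 mm above the lid's top face. Lid shut: 145 mm in front of and 38 mm above the hinge line, 139 mm above the bench. Axes are the lid's: x in the lid towards the hinge. Gripped by its flat ends it can pivot in the grip.
- hinge (a point): Middle of the lid's hinge line, which runs along the instrument's y axis at the box's rear top edge, 101 mm above the bench and 85 mm behind the instrument's origin.
- lid (a joint): Opening angle of the lid in rad: 0 = shut (level), growing as the front edge rises, at most 1.3. The lid is a black plate 170 x 180 x 8 mm with metal side edges, about 0.25 kg; a spring hinge pulls it shut, so that the knob needs about 3 N at first and 4 to 6 N at the index angle.
- index (a joint): Angle of the index arm above level in rad, measured as the lid's angle is: the lid is at the mark when its angle equals this one. Between 0.45 and 0.85.
- index_tip (a point): Free tip of the index arm: a bare steel bar 8 x 8 mm and 100 mm long, pivoted close to the hinge line (4 mm above it) just outside the disc on the right (-y) side of the chamber, 107 mm from the middle; it points forwards and up. Axes are the arm's: x along the bar towards its pivot. Stiff, but it turns if knocked.
- mouse: Loose black computer mouse, 100 x 58 x 33 mm, to the right of the chamber; origin under its middle. Leave alone.
- lens: Loose black lens barrel standing upright, 42 mm in diameter, 68 mm high, to the left of the chamber; origin under its middle. Leave alone.
- vial: Loose small amber jar with a white cap, 32 mm in diameter, 65 mm high, to the left of the chamber; origin under its middle. Leave alone.

How it is judged:
By the outcome, as a careful person would: the job done as asked, in the order asked, and still so for the second after the job is handed in, while the arm keeps its last pose, push and grip.
It also fails if it takes over 50 s, if anything falls off the work surface, if the arm or the gripper's body presses on something with over 40 N, if the wrist force passes 120 N, or if a joint passes its speed limit or range.

## Working session

There is one attempt and no reset: what is moved stays moved. The work goes in short steps, Python scripts to look and compute and a shell command to move; the robot and the scene stay as the last step left them, time stands still between calls to the robot, and variables do not carry over. Pictures are saved under pics/ and viewed, about 8 in all and at most 12, crops included, and the job is handed in when it is done.

```bash
ls; mkdir -p pics; cat > h.py <<'E'
import numpy as np, cv2
from station import ctrl, capture, finder
def proj(c,X):
    p=np.array(c["R"])@np.array(X)+np.array(c["t"]); return [c["fx"]*p[0]/p[2]+c["cx"],c["fy"]*p[1]/p[2]+c["cy"]]
E
python3 - <<'E'
from h import *
ims=[]
for n in ("scene","top"):
    c=capture(n); cv2.imwrite(f"pics/{n}0.png",cv2.cvtColor(c["pixels"],cv2.COLOR_RGB2BGR))
    R=np.array(c["R"]);print(n,c["fx"],-R.T@np.array(c["t"]),R[2])
    for t in ("instrument","pull","tray","knob","lid","hinge","index","index_tip","mouse","lens","vial"):
        r=finder.recognise(n,t); print(t,[(np.round(d["centre"],3).tolist(),round(d["p"],2)) for d in r[:2]])
print(ctrl.get_obs())
E
```

```text
pics
scene 483.17091687930485 [0.95188102 0.56648986 0.85957826] [-0.32197161 -0.55242899 -0.76886702]
instrument [([0.654, 0.1, 0.11], 0.8), ([0.491, 0.065, 0.033], 0.67)]
pull [([0.491, 0.066, 0.029], 0.91)]
tray [([0.49, 0.067, 0.037], 0.71)]
knob [([0.64, 0.086, 0.109], 0.58)]
lid [([0.641, 0.086, 0.107], 0.8)]
hinge [([0.641, 0.089, 0.108], 0.71)]
index [([0.651, 0.1, 0.108], 0.68)]
index_tip []
mouse [([0.648, -0.147, 0.024], 0.81), ([0.684, -0.023, 0.163], 0.32)]
lens [([0.54, 0.263, 0.051], 0.74)]
vial [([0.665, 0.248, 0.052], 0.63)]
top 411.9905523561325 [0.47628594 0.03192971 0.94807368] [ 0.17213958  0.0045716  -0.98506196]
instrument [([0.587, 0.065, 0.108], 0.82), ([0.52, 0.066, 0.031], 0.67)]
pull [([0.519, 0.063, 0.028], 0.76)]
tray [([0.517, 0.066, 0.026], 0.97)]
knob [([0.632, 0.072, 0.109], 0.85), ([0.584, 0.068, 0.11], 0.37)]
lid [([0.628, 0.072, 0.108], 0.97)]
hinge [([0.635, 0.07, 0.108], 0.71)]
index [([0.708, -0.028, 0.138], 0.69)]
index_tip [([0.712, -0.026, 0.136], 0.44)]
mouse [([0.637, -0.152, 0.032], 0.6)]
lens [([0.534, 0.246, 0.067], 0.82), ([0.656, 0.239, 0.063], 0.24)]
vial [([0.654, 0.24, 0.062], 0.62), ([0.631, 0.074, 0.107], 0.28)]
{'time': 1.2, 'qpos': array([ 1.22097653e+00,  2.75914689e-01,  1.50490595e+00,  3.02520154e-05,
        1.36069227e+00, -1.20973824e-01]), 'joint_vel': array([ 0.00056983, -0.00092716, -0.00043584, -0.00097761, -0.00014461,
        0.00105426]), 'tau': array([ 2.57480671e-03, -4.16679454e+01, -2.46095020e+01,  2.75240282e-04,
        2.77832669e-04, -1.29464098e-05]), 'tcp_pos': array([0.13043308, 0.56004711, 0.23131725]), 'orientation': array([-3.14157291e+00, -8.27320277e-05,  1.34194405e+00]), 'force': array([ 0.38503558, -0.47350956,  0.37004346]), 'torque': array([-0.018894  ,  0.00935858, -0.00192393]), 'gripper_width': 0.0853373704020102}
```

```bash
python3 - <<'E'
import cv2
a=cv2.imread("pics/scene0.png");b=cv2.imread("pics/top0.png")
cv2.imwrite("pics/a.png",cv2.resize(a[60:360,100:500],(800,600),interpolation=3))
cv2.imwrite("pics/b.png",cv2.resize(b[60:360,150:550],(800,600),interpolation=3))
E
```

```text
(no output)
```

View pics/a.png

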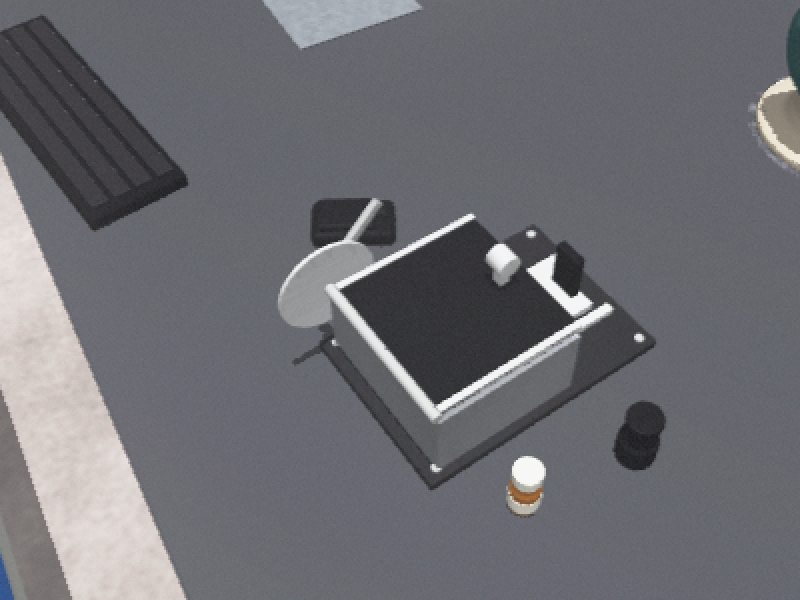

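View pics/b.png

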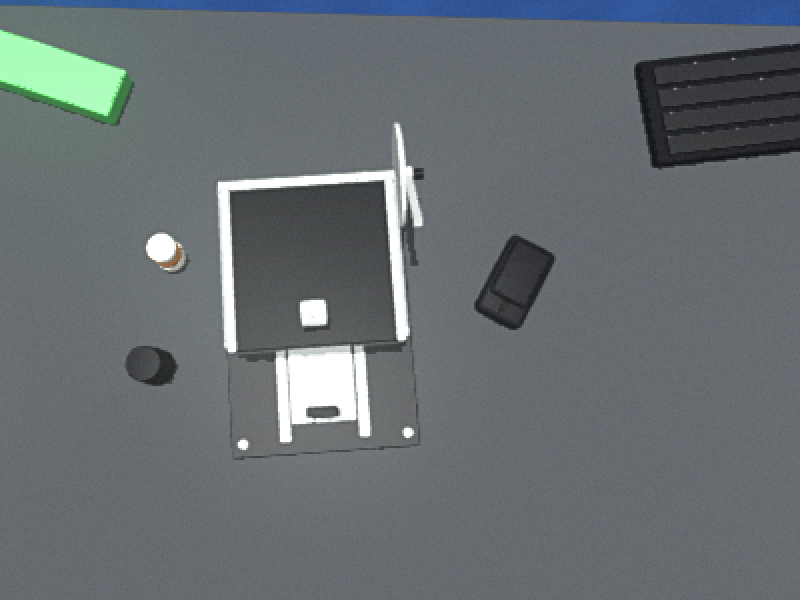

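The scene picture shows the chamber with its front facing the robot: knob at crop (502,262), pull plate at (568,268), and index arm from (350,242) to its tip at (377,202). In the top crop the knob is at (313,312), the pull plate at (323,411), the index arm at (410,170)–(418,225), and the base's front corners at (233,459) and (419,444).

```bash
python3 - <<'E'
import cv2,numpy as np
a=cv2.imread("pics/scene0.png");b=cv2.imread("pics/top0.png")
A=cv2.resize(a[150:200,260:310],(400,400),interpolation=2)
B=cv2.resize(b[130:180,330:380],(400,400),interpolation=2)
C=np.hstack([A,B])
cv2.imwrite("pics/c.png",C)
E
cat > fit.py <<'E'
from h import *
from scipy.optimize import least_squares
def full(u,v,s): return (100+u/2,60+v/2) if s=="scene" else (150+u/2,60+v/2)
cams={n:capture(n) for n in ("scene","top")}
def W(p,X):
    x,y,w=p[:3];c,s=np.cos(w),np.sin(w); return np.array([x+c*X[0]-s*X[1],y+s*X[0]+c*X[1],X[2]])
H=.085
pts=[("top",233,459,(-.2,.095,.012)),("top",419,444,(-.2,-.095,.012)),("top",231,352,(-.085,.09,.109)),("top",407,340,(-.085,-.09,.109)),
("top",313,312,(-.06,0,.152)),("scene",655,343,(-.2,.095,.012)),("scene",533,225,(-.2,-.095,.012)),("scene",432,488,(.085,.095,.004))]
def res(p):
    r=[]
    for n,u,v,X in pts:
        r+=list(np.array(proj(cams[n],W(p,X)))-full(u,v,n))
    return np.array(r)
s=least_squares(res,[.63,.07,.0],loss="soft_l1",x_scale=.01)
if __name__=="__main__":
    print(s.x,np.round(s.fun,1))
    p=s.x
    for k in (.025,.05):pass
    for t in np.arange(0,.051,.01): print("pull",t,[np.round(proj(cams[n],W(p,(-.13-t,0,.088))),1) for n in cams])
    print("want",full(568,243,"scene"),full(323,408,"top"))
    for a in np.arange(.45,.86,.1):
        print("idx",round(a,2),[np.round(proj(cams[n],W(p,(H-.1*np.cos(a),-.107,.105+.1*np.sin(a)))),1) for n in cams])
    print("pivot",[np.round(proj(cams[n],W(p,(H,-.107,.105))),1) for n in cams])
E
python3 fit.py
```

```text
[0.63795864 0.0748239  0.09922472] [ 4.4 -0.2 -3.3  1.2 -0.9 -2.3 -0.8 -2.5  0.5 -0.2 -2.  -5.8  3.2  0.3
  3.  -8.4]
pull 0.0 [array([376.2, 189.9]), array([310.4, 253.2])]
pull 0.01 [array([379.9, 187.8]), array([310.7, 258.1])]
pull 0.02 [array([383.5, 185.8]), array([311.1, 263. ])]
pull 0.03 [array([387.1, 183.7]), array([311.4, 267.9])]
pull 0.04 [array([390.6, 181.7]), array([311.7, 272.8])]
pull 0.05 [array([394.2, 179.7]), array([312. , 277.7])]
want (384.0, 181.5) (311.5, 264.0)
idx 0.45 [array([297.8, 164.5]), array([359.3, 184.8])]
idx 0.55 [array([295.7, 162.5]), array([359.4, 181.5])]
idx 0.65 [array([293.3, 160.8]), array([359.6, 177.7])]
idx 0.75 [array([290.5, 159.4]), array([359.6, 173.6])]
idx 0.85 [array([287.3, 158.5]), array([359.6, 169.1])]
pivot [array([261.3, 197.9]), array([354. , 147.4])]
```

View pics/c.png

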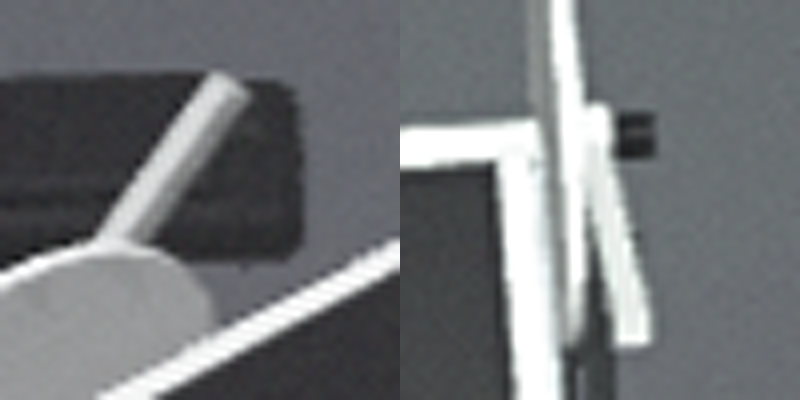

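Scene tip centre is at px (289.4,160.6), and the tip's end in the top view is at (359.1,173). The base plate's extents are not given, so I'll refit with those left free.

```bash
cat > fit.py <<'E'
from h import *
from scipy.optimize import least_squares
def full(u,v,s): return (100+u/2,60+v/2) if s=="scene" else (150+u/2,60+v/2)
cams={n:capture(n) for n in ("scene","top")}
def W(p,X):
    x,y,w=p[:3];c,s=np.cos(w),np.sin(w); return np.array([x+c*X[0]-s*X[1],y+s*X[0]+c*X[1],X[2]])
H=.085
def model(p):
    x,y,w,wb,wl,rb,tr,a=p[:8]
    it=(H-.1*np.cos(a),-.107,.105+.1*np.sin(a)); it2=(H-.1*np.cos(a)-.004*np.sin(a),-.107,.105+.1*np.sin(a)-.004*np.cos(a))
    return [("top",233,459,(-.2,wb,.012)),("top",419,444,(-.2,-wb,.012)),("top",231,352,(-.085,wl,.109)),("top",407,340,(-.085,-wl,.109)),
("top",219,183,(H,wl,.109)),("scene",437,412,(H,wl,.109)),("scene",330,288,(H,-wl,.109)),("scene",473,216,(-.085,-wl,.109)),("scene",611,307,(-.085,wl,.109)),
("top",313,312,(-.06,0,.151)),("scene",655,343,(-.2,wb,.012)),("scene",533,225,(-.2,-wb,.012)),("scene",432,482,(rb,wb,.012)),("scene",501,261,(-.06,0,.139)),
("top",323,408,(-.13-tr,0,.088)),("scene",568,247,(-.13-tr,0,.088)),("scene",378.8,201.2,it),("top",418.2,226,it2)]
def res(p):
    r=[]
    for n,u,v,X in model(p):
        r+=list(np.array(proj(cams[n],W(p,X)))+(p[8:10] if n=="scene" else p[10:12])-full(u,v,n))
    return np.array(r+list(np.array(p[8:12])/1.))
s=least_squares(res,[.63,.07,.0,.1,.09,.09,.02,.6,0,0,0,0],loss="soft_l1",x_scale=[.01]*8+[1]*4)
if __name__=="__main__":
    p=s.x;print(np.round(p,4));f=res(p)[:-4].reshape(-1,2)
    for m,e in zip(model(p),f): print(m[0],m[1:3],np.round(e,1))
    for n,X in (("pull",(-.13-p[6],0,.088)),("home",(-.13,0,.088)),("knob",(-.06,0,.139)),("hinge",(H,0,.101))): print(n,W(p,X).round(4))
E
python3 fit.py
```

```text
[ 0.6382  0.0758  0.1057  0.1031  0.0892  0.0984  0.0229  0.787  -0.1758
  0.6852 -0.0276  0.0266]
top (233, 459) [0.9 0.2]
top (419, 444) [0.4 0.5]
top (231, 352) [-0.8 -2.2]
top (407, 340) [-1.5 -2.8]
top (219, 183) [1.1 1.9]
scene (437, 412) [-0.1  0.4]
scene (330, 288) [ 0.7 -0.3]
scene (473, 216) [-2.9 -0.4]
scene (611, 307) [-16.2   9. ]
top (313, 312) [ 0.2 -0.3]
scene (655, 343) [ 0.4 -2.8]
scene (533, 225) [ 0.5 -0.9]
scene (432, 482) [0.3 0.5]
scene (501, 261) [ 1.  -0.9]
top (323, 408) [-0.4  0.3]
scene (568, 247) [0.2 2.4]
scene (378.8, 201.2) [-0.4 -0.3]
top (418.2, 226) [-0.1  0.3]
pull [0.4861 0.0597 0.088 ]
home [0.5089 0.0621 0.088 ]
knob [0.5785 0.0695 0.139 ]
hinge [0.7227 0.0848 0.101 ]
```

```bash
python3 -m creep '[[[-210,215,0],-10],[[-417,430,0],-19.2],[[-417,430,0],-19.2],[[-417,430,0],-19.2],[[-417,430,0],-19.2],[[-417,430,0],-19.2],[[-417,430,0],-19.2],[[-417,430,0],-19.2],[[-417,430,0],-19.2],[[-417,430,0],-19.2]]' 0
```

```text
time: 2.65
tcp_pos: [0.4562, 0.0537, 0.2315]
orientation: [3.14, 0.001, 1.674]
force: [0.1, 0.4, -0.2]
gripper_width: 0.0001
```

```bash
python3 -m creep '[[[3,0,60],0],[[3,0,120],0],[[3,0,166],0],[[3,0,166],0],[[3,0,166],0]]'; python3 - <<'E'
from h import *
a=capture("scene")["pixels"];b=capture("top")["pixels"]
C=np.hstack([cv2.resize(a[120:270,300:433],(400,450)),cv2.resize(b[160:310,240:373],(400,450))])
cv2.imwrite("pics/d.png",C[:,:,::-1])
E
```

```text
time: 3.28
tcp_pos: [0.4576, 0.0566, 0.0669]
orientation: [3.138, 0.001, 1.675]
force: [0.8, 0.3, 0.4]
gripper_width: 0.0002
```

View pics/d.png

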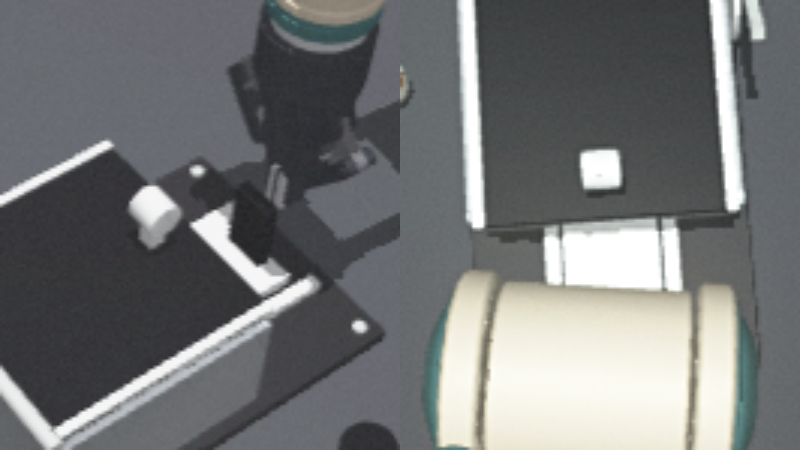

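The shut fingers stand just in front of the pull plate in the scene view (crop (275,190)), lined up with it. I'll push in stages and watch the force.

```bash
python3 -m creep '[[[0,5,0],0],[[0,10,0],0],[[0,15,0],0],[[0,20,0],0],[[0,24,0],0],[[0,27,0],0],[[0,27,0],0]]'; python3 -m creep '[[[0,1,0],0],[[0,2,0],0],[[0,3,0],0],[[0,3,0],0]]'
```

```text
time: 4.25
tcp_pos: [0.4855, 0.0595, 0.0677]
orientation: [3.135, 0.001, 1.675]
force: [-0.6, -0.4, -0.3]
gripper_width: 0.0003
time: 4.75
tcp_pos: [0.4885, 0.0598, 0.0676]
orientation: [3.135, 0.001, 1.675]
force: [-1.8, -0.1, 1.1]
gripper_width: -0.0
```

```bash
for i in 1 2 3; do python3 -m creep '[[[0,1,0],0],[[0,2,0],0],[[0,2,0],0]]' | egrep "tcp|force"; done
```

```text
tcp_pos: [0.4907, 0.06, 0.0676]
force: [-1.2, -0.4, -0.2]
tcp_pos: [0.4929, 0.0603, 0.0676]
force: [-0.9, -0.8, 0.1]
tcp_pos: [0.495, 0.0605, 0.0676]
force: [-2.0, -0.4, -0.6]
```

```bash
for i in 1 2 3; do python3 -m creep '[[[0,1,0],0],[[0,2,0],0],[[0,2,0],0]]' | egrep "tcp|force"; done
python3 - <<'E'
from h import *
a=capture("scene")["pixels"];b=capture("top")["pixels"]
C=np.hstack([cv2.resize(a[120:270,300:433],(400,450)),cv2.resize(b[160:310,240:373],(400,450))])
cv2.imwrite("pics/e.png",C[:,:,::-1])
E
```

```text
tcp_pos: [0.495, 0.0605, 0.0676]
force: [-5.6, -0.9, 3.6]
tcp_pos: [0.495, 0.0604, 0.0675]
force: [-7.4, -2.0, 5.4]
tcp_pos: [0.4949, 0.0605, 0.0675]
force: [-6.3, -1.7, 5.7]
```

View pics/e.png

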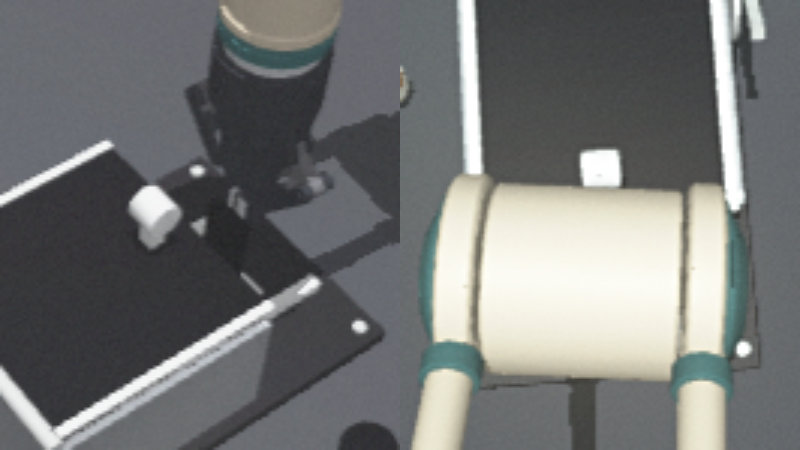

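```bash
python3 -m creep '[[[0,2,0],0],[[0,4,0],0],[[0,6,0],0],[[0,6,0],0]]'; python3 fit.py >/dev/null; python3 - <<'E'
import fit
from h import *
# where would the tongue / plate be: show expected pull plate front base corner px for tray 0..6mm, and body
p=fit.s.x
for t in (0,.003,.006): print(t,[np.round(proj(fit.cams["scene"],fit.W(p,(-.136-t,y,.088)))+p[8:10],1) for y in (.017,-.017)])
E
```

```text
time: 7.6
tcp_pos: [0.4948, 0.0606, 0.0671]
orientation: [-3.124, 0.001, 1.676]
force: [-14.8, -2.5, 11.3]
gripper_width: -0.0001
0 [array([383.5, 194.5]), array([373. , 184.5])]
0.003 [array([384.6, 193.8]), array([374. , 183.8])]
0.006 [array([385.7, 193.2]), array([375.1, 183.2])]
```

```bash
python3 -m creep '[[[0,-12,0],0],[[0,-25,0],0],[[0,-25,-60],0],[[0,-25,-120],0],[[0,-60,-170],0],[[0,-120,-170],0],[[0,-120,-170],0],[[0,-120,-170],0]]' 0.7; python3 - <<'E'
from h import *
ims=[]
for n,(r,c) in {"scene":(150,320),"top":(190,250)}.items():
    k=capture(n)["pixels"]; ims.append(cv2.resize(k[r:r+100,c:c+100],(400,400),interpolation=2))
    for t in ("knob","pull","tray"): print(n,t,[(np.round(d["centre"],3).tolist(),round(d["p"],2)) for d in finder.recognise(n,t)[:1]])
cv2.imwrite("pics/f.png",np.hstack(ims)[:,:,::-1])
E
```

```text
time: 8.8
tcp_pos: [0.379, 0.0485, 0.2396]
orientation: [-3.128, 0.002, 1.676]
force: [0.2, -0.1, -0.2]
gripper_width: 0.0601
scene knob [([0.641, 0.086, 0.111], 0.7)]
scene pull [([0.516, 0.071, 0.072], 0.57)]
scene tray [([0.512, 0.07, 0.075], 0.54)]
top knob [([0.628, 0.074, 0.107], 0.7)]
top pull [([0.532, 0.063, 0.028], 0.61)]
top tray [([0.53, 0.064, 0.03], 0.61)]
```

View pics/f.png

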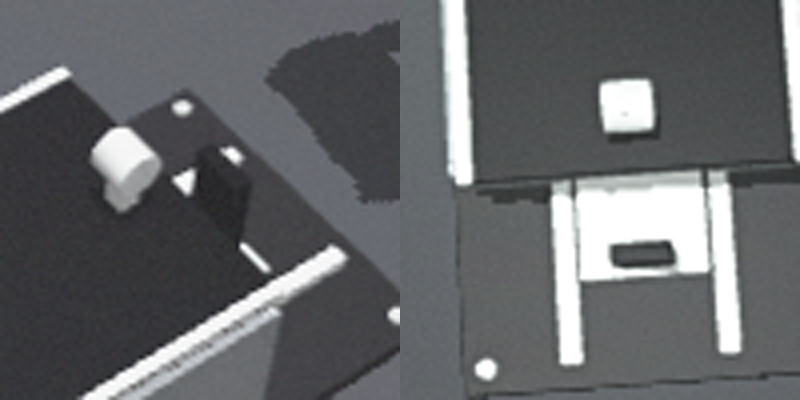

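Pull plate top in the top view is now at full px (310.5,252). It moved about 12.5 px (25 mm), which matches the predicted home position (253). Slide is home, so next I'll go over the knob.

```bash
python3 -m creep '[[[0,60,0],0],[[0,120,0],0],[[0,180,0],0],[[0,200,0],0],[[0,200,0],0],[[0,200,20],0],[[0,200,50],0],[[0,200,50],0]]'; 
```

```text
time: 10.2
tcp_pos: [0.5736, 0.0693, 0.1834]
orientation: [-3.117, 0.001, 1.676]
force: [-0.1, -1.2, 0.3]
gripper_width: 0.0598
```

```bash
python3 -m creep '[[[0,6,20],0],[[0,6,45],0],[[0,6,66],0],[[0,6,66],0],[[0,6,66],0]]'; python3 - <<'E'
from h import *
ims=[]
for n,(r,c) in {"scene":(120,290),"top":(140,240)}.items():
    k=capture(n)["pixels"]; ims.append(cv2.resize(k[r:r+130,c:c+130],(400,400),interpolation=2))
cv2.imwrite("pics/g.png",np.hstack(ims)[:,:,::-1])
E
```

```text
time: 10.82
tcp_pos: [0.5788, 0.0697, 0.119]
orientation: [-3.12, 0.001, 1.676]
force: [-0.0, 0.5, 0.0]
gripper_width: 0.0597
```

View pics/g.png

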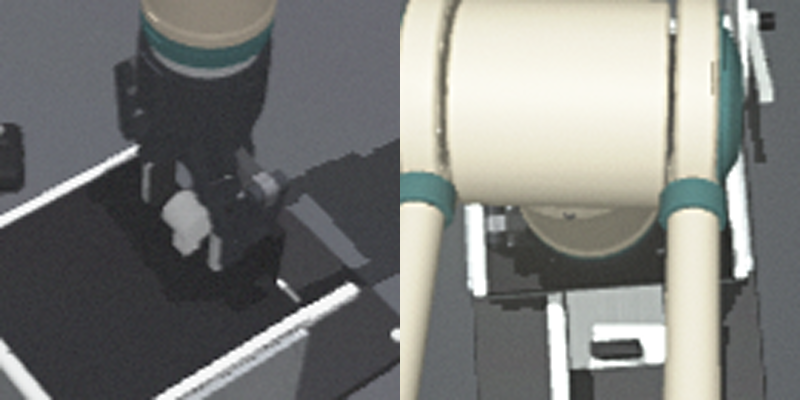

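Fingers straddle the knob, which is at crop (187,220) in the scene view. Closing.

```bash
python3 -m creep '[[[0,0,0],0],[[0,0,0],0],[[0,0,0],0],[[0,0,0],0],[[0,0,0],0],[[0,0,0],0]]' 0 60; python3 - <<'E'
from h import *
p0=ctrl.get_obs()["tcp_pos"];print(repr(p0),ctrl.get_obs()["force"])
for a in (0,.1,.2,.3,.4,.5,.6,.7,.75,.8):
    print(a,"dy",round(1000*(.145-(.145*np.cos(a)-.038*np.sin(a))),1),"dz",round(-1000*(.145*np.sin(a)+.038*np.cos(a)-.038),1))
E
```

```text
time: 11.68
tcp_pos: [0.5792, 0.07, 0.1195]
orientation: [-3.121, 0.0, 1.676]
force: [-1.2, 1.9, 5.3]
gripper_width: 0.0233
array([0.57922395, 0.07000639, 0.119472  ]) [-1.16948047  1.87247483  5.2734137 ]
0 dy 0.0 dz -0.0
0.1 dy 4.5 dz -14.3
0.2 dy 10.4 dz -28.0
0.3 dy 17.7 dz -41.2
0.4 dy 26.2 dz -53.5
0.5 dy 36.0 dz -64.9
0.6 dy 46.8 dz -75.2
0.7 dy 58.6 dz -84.5
0.75 dy 64.8 dz -88.6
0.8 dy 71.2 dz -92.5
```

Knob gripped (23.3 mm). Raising the lid along the arc to about 0.6 rad first.

```bash
python3 -m creep '[[[0,2,-7],0],[[0,4.2,-14.4],0],[[0,9.8,-28.2],0],[[0,16.9,-41.6],0],[[0,25,-54],0],[[0,34.7,-65.6],0],[[0,45,-76],0],[[0,45,-76],0],[[0,45,-76],0]]'; cat > ang.py <<'E'
from h import *
p0=np.array([0.57922,0.07001,0.11947]); o=ctrl.get_obs(); d=o["tcp_pos"]-p0
# grasp point is 19 mm behind the TCP
def gz(ori): 
    r,pt,yw=ori; return np.array([-np.sin(yw)*-np.sin(r)*1+np.cos(yw)*np.sin(pt)*np.cos(r), np.cos(yw)*-np.sin(r)+np.sin(yw)*np.sin(pt)*np.cos(r), np.cos(pt)*np.cos(r)])
d=d-.019*(gz(o["orientation"])-gz([-3.121,0,1.676]))
X=d@[np.cos(.1057),np.sin(.1057),0];Z=d[2];ch=np.hypot(X,Z);r=np.hypot(.145,.038)
a1=2*np.arcsin(ch/2/r)
g0=np.arctan2(.038,.145); a2=2*(np.arctan2(X,Z)-g0)   # chord direction: tan = X/Z at half angle
print("X,Z mm",X*1e3,Z*1e3,"angle chord",a1,"angle dir",a2,"width",o["gripper_width"],"F",o["force"].round(1),o["orientation"].round(4))
E
python3 ang.py
```

```text
time: 12.8
tcp_pos: [0.625, 0.0746, 0.1951]
orientation: [-3.121, 0.001, 1.676]
force: [-3.5, -1.7, -4.0]
gripper_width: 0.0231
X,Z mm 45.99166053440464 75.67394729811797 angle chord 0.5997126760631478 angle dir 0.5796028311237457 width 0.023116084915710176 F [-3.5 -1.7 -4. ] [-3.1209e+00  1.1000e-03  1.6759e+00]
```

```bash
python3 -m creep '[[[0,4,-3.3],0],[[0,8,-6.4],0],[[0,12,-9.2],0],[[0,16,-11.8],0],[[0,19.8,-14],0],[[0,19.8,-14],0],[[0,19.8,-14],0]]'; python3 ang.py; python3 - <<'E'
from h import *
ims=[]
for n,(r,c) in {"scene":(110,240),"top":(120,220)}.items():
    k=capture(n)["pixels"]; cv2.imwrite(f"pics/{n}1.png",k[:,:,::-1]); ims.append(cv2.resize(k[r:r+160,c:c+160],(400,400),interpolation=2))
cv2.imwrite("pics/i.png",np.hstack(ims)[:,:,::-1])
E
```

```text
time: 13.68
tcp_pos: [0.6437, 0.0764, 0.2091]
orientation: [-3.118, 0.001, 1.676]
force: [-5.7, -1.9, -5.4]
gripper_width: 0.0231
X,Z mm 64.87495192868799 89.62018517992708 angle chord 0.755960805425378 angle dir 0.7405474102421622 width 0.023062466043409897 F [-5.7 -1.9 -5.4] [-3.1179e+00  1.4000e-03  1.6759e+00]
```

View pics/i.png

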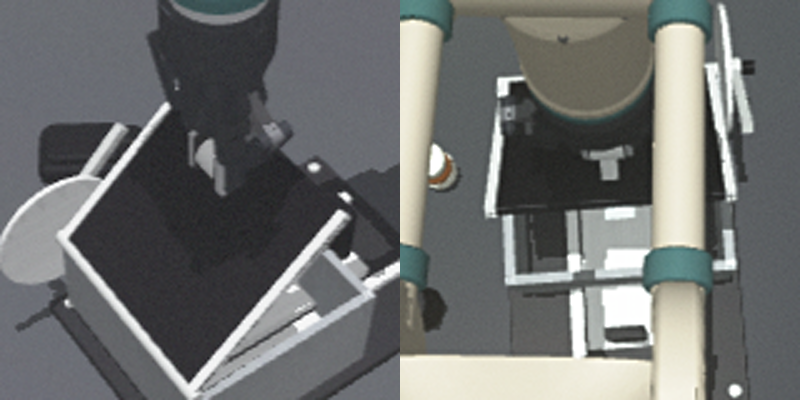

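```bash
python3 - <<'E'
from h import *
from scipy.optimize import brentq
cam=capture("scene");p=[.6382,.0758,.1057]
def W(X):
    x,y,w=p;c,s=np.cos(w),np.sin(w); return np.array([x+c*X[0]-s*X[1],y+s*X[0]+c*X[1],X[2]])
def ln(a,y,h,z0,s0,s1):
    q=[proj(cam,W((.085-s*np.cos(a)+h*np.sin(a),y,z0+s*np.sin(a)+h*np.cos(a)))) for s in (s0,s1)]
    d=np.subtract(q[1],q[0]); return np.degrees(np.arctan2(-d[1],d[0])),q
def lines(f,rect,thr):
    g=cv2.cvtColor(cv2.imread(f),cv2.COLOR_BGR2GRAY); x0,y0,x1,y1=rect
    return [l[0]+[x0,y0,x0,y0] for l in [*(cv2.createLineSegmentDetector(0).detect(g[y0:y1,x0:x1])[0])] if np.hypot(*(l[0][:2]-l[0][2:]))>thr]
def show(name,f,rect,thr,y,h,z0,s0,s1,lo,hi):
    print(name)
    for l in lines(f,rect,thr):
        d=l[2:]-l[:2]; d=d if d[1]<0 else -d; m=np.degrees(np.arctan2(-d[1],d[0]))
        fn=lambda a: ln(a,y,h,z0,s0,s1)[0]-m
        try:a=brentq(fn,lo,hi)
        except Exception: a=None
        print("  ",l.round(1),"deg",round(m,2),"angle",a)
for f in("scene0","scene1"): show("index "+f,f"pics/{f}.png",(265,152,300,184),9,-.107,.0,.105,.03,.1,.3,1.2)
show("lid left","pics/scene1.png",(310,185,390,275),30,.09,.006,.101,0,.17,.3,1.2)
show("lid right","pics/scene1.png",(255,145,315,212),25,-.09,.006,.101,0,.17,.3,1.2)
for a in (.7,.75,.8,.85): print(a,[round(ln(a,*k)[0],2) for k in ((-.107,0,.105,.03,.1),(.09,.006,.101,0,.17),(-.09,.006,.101,0,.17))])
E
```

```text
index scene0
   [286.  157.9 270.8 179.3] deg 54.57 angle 0.79071027668436
   [276.9 178.6 289.9 161.2] deg 53.13 angle 0.7516727985870735
   [265.6 159.  283.2 158.3] deg 2.06 angle None
   [296.7 161.4 297.5 178.9] deg 92.61 angle None
   [294.4 181.8 284.4 181.9] deg 0.51 angle None
index scene1
   [298.8 158.1 279.7 182.9] deg 52.35 angle 0.7302264290824176
   [284.5 182.7 298.6 164.3] deg 52.69 angle 0.7394244813711905
   [286.  157.9 270.8 179.3] deg 54.61 angle 0.7917444252576133
   [276.8 178.5 289.9 161.2] deg 53.0 angle 0.7481422628324094
   [265.6 159.  283.2 158.4] deg 1.9 angle None
lid left
   [374.6 193.1 313.9 264. ] deg 49.42 angle 0.7143067945430251
   [318.6 265.8 378.8 196.4] deg 49.06 angle 0.700297907628608
   [320.  270.9 388.2 228.2] deg 32.05 angle None
   [352.  273.3 384.  252.6] deg 32.76 angle None
lid right
   [304.7 150.9 263.3 203. ] deg 51.53 angle 0.7116742608573009
   [266.6 205.1 308.2 152.2] deg 51.77 angle 0.7185509086660966
0.7 [np.float64(51.27), np.float64(49.05), np.float64(51.12)]
0.75 [np.float64(53.07), np.float64(50.38), np.float64(52.89)]
0.8 [np.float64(54.92), np.float64(51.76), np.float64(54.71)]
0.85 [np.float64(56.83), np.float64(53.19), np.float64(56.59)]
```

```bash
cat > joint.py <<'E'
from h import *
from scipy.optimize import least_squares
cams={n:capture(n) for n in ("scene","top")}
H=.085
def W(p,X):
    x,y,w=p[:3];c,s=np.cos(w),np.sin(w); return np.array([x+c*X[0]-s*X[1],y+s*X[0]+c*X[1],X[2]])
def L(a,s,y,h): return (H-s*np.cos(a)+h*np.sin(a),y,.101+s*np.sin(a)+h*np.cos(a))
def model(p,L1=None):
    wb,wl,rb,tr,a,sb,lid,hb=p[3:11]; T=np.array
    it=lambda s,h:(H-s*np.cos(a)+h*np.sin(a),-.107,.105+s*np.sin(a)+h*np.cos(a))
    t,s="top","scene"
    pts=[(t,266.5,289.5,(-.2,wb,.012)),(t,359.5,282,(-.2,-wb,.012)),(s,427.5,231.5,(-.2,wb,.012)),(s,366.5,172.5,(-.2,-wb,.012)),
    (t,265.5,236,L(0,sb,wl,.008)),(t,353.5,230,L(0,sb,-wl,.008)),(s,336.5,168,L(0,sb,-wl,.008)),(s,265,204,L(0,hb,-wl,.008)),(s,318.5,266,L(0,hb,wl,.008)),(t,259.5,151.5,L(0,hb,wl,.008)),
    (t,306.5,216,(-.06,0,.151)),(s,350.5,190.5,(-.06,0,.139)),
    (s,289.4,160.6,it(.1,0)),(t,359.1,173,it(.1,-.004)),
    (t,256,205.2,L(lid,sb,wl,.008)),(t,354,200,L(lid,sb,-wl,.008)),(s,376.7,194.3,L(lid,sb,wl,.008)),(s,307,151.2,L(lid,sb,-wl,.008)),(s,265,204,L(lid,hb,-wl,.008)),(s,316.5,265,L(lid,hb,wl,.008))]
    return pts
def res(p,raw=False):
    r=[np.array(proj(cams[n],W(p,X)))+(p[11:13] if n=="scene" else p[13:15])-[u,v] for n,u,v,X in model(p)]
    return np.array(r) if raw else np.append(np.ravel(r),np.array(p[11:15]))
s=least_squares(res,[.638,.076,.1,.1,.09,.09,.0,.78,.172,.75,0,0,0,0,0],loss="soft_l1",x_scale=[.01]*11+[1]*4)
p=s.x;print("pose",p[:3].round(4),"index",p[7],"lid",p[9],"sb,hb",p[8],p[10])
for m,e in zip(model(p),res(p,True)): print(m[:3],e.round(1))
E
python3 joint.py
```

```text
pose [0.6395 0.075  0.0986] index 0.7831545314295159 lid 0.694780189284822 sb,hb 0.1754624411532821 0.004052637886213984
('top', 266.5, 289.5) [ 0.  -0.4]
('top', 359.5, 282) [0.5 0.5]
('scene', 427.5, 231.5) [ 0.1 -1.2]
('scene', 366.5, 172.5) [ 0.  -0.2]
('top', 265.5, 236) [-0.1 -0.2]
('top', 353.5, 230) [-1.8 -0.2]
('scene', 336.5, 168) [-1.  -0.4]
('scene', 265, 204) [ 1.9 -0.5]
('scene', 318.5, 266) [-0.2 -0.5]
('top', 259.5, 151.5) [2.3 3. ]
('top', 306.5, 216) [ 0.3 -0.7]
('scene', 350.5, 190.5) [ 0.2 -0.1]
('scene', 289.4, 160.6) [-0.9  0.2]
('top', 359.1, 173) [0.3 0.5]
('top', 256, 205.2) [-0.4  0. ]
('top', 354, 200) [-0.4 -1.5]
('scene', 376.7, 194.3) [1.5 1.5]
('scene', 307, 151.2) [ 11.8 -13.2]
('scene', 265, 204) [-0.7  0.6]
('scene', 316.5, 265) [-0.9  2. ]
```

Kinematics gives a lid angle of 0.74–0.756, but the pictures give about 0.70–0.715 against 0.78 for the index, so the knob may have slid a little in the grip. I'll grip harder, raise by about 0.07 and measure again.

```bash
python3 -m creep '[[[0,0,0],0],[[0,0,0],0],[[0,3,-2],0],[[0,6,-4],0],[[0,8.7,-5.9],0],[[0,8.7,-5.9],0],[[0,8.7,-5.9],0]]' 0 110; python3 ang.py
cat > meas.py <<'E'
from h import *
from scipy.optimize import brentq
import sys
cam=capture("scene");f=f"pics/{sys.argv[1]}.png";cv2.imwrite(f,cam["pixels"][:,:,::-1]);cv2.imwrite(f.replace(".png","_t.png"),capture("top")["pixels"][:,:,::-1])
g=cv2.cvtColor(cv2.imread(f),cv2.COLOR_BGR2GRAY)
for w in (.0986,.1057):
  p=[.639,.0754,w]
  def W(X):
    x,y,w=p;c,s=np.cos(w),np.sin(w); return np.array([x+c*X[0]-s*X[1],y+s*X[0]+c*X[1],X[2]])
  def ln(a,y,h,z0,s0,s1):
    q=[proj(cam,W((.085-s*np.cos(a)+h*np.sin(a),y,z0+s*np.sin(a)+h*np.cos(a)))) for s in (s0,s1)]
    d=np.subtract(q[1],q[0]); return np.degrees(np.arctan2(-d[1],d[0]))
  for name,(x0,y0,x1,y1),thr,k in (("index",(265,152,300,184),15,(-.107,0,.105,.03,.1)),("left",(300,170,400,275),45,(.09,.008,.101,0,.175)),("right",(250,135,325,212),30,(-.09,.008,.101,0,.175))):
    for l in cv2.createLineSegmentDetector(0).detect(g[y0:y1,x0:x1])[0][:,0]:
        d=l[2:]-l[:2]; d=d if d[1]<0 else -d; m=np.degrees(np.arctan2(-d[1],d[0]))
        if np.hypot(*d)>thr and 40<m<65: print(w,name,(l+[x0,y0,x0,y0]).round(1),round(m,2),round(brentq(lambda a:ln(a,*k)-m,.2,1.3),3))
E
python3 meas.py m1
```

```text
time: 14.8
tcp_pos: [0.649, 0.0769, 0.2127]
orientation: [-3.108, 0.001, 1.676]
force: [-8.6, -2.2, -9.6]
gripper_width: 0.0219
X,Z mm 70.36869782583375 93.24307788875336 angle chord 0.8005157856435309 angle dir 0.7803692552398019 width 0.021937187326383414 F [-8.6 -2.2 -9.6] [-3.1079e+00  1.4000e-03  1.6763e+00]
0.0986 index [298.6 155.5 279.2 182.5] 54.33 0.79
0.0986 index [283.4 182.9 298.5 161.7] 54.53 0.795
0.0986 index [286.  157.9 270.8 179.4] 54.67 0.799
0.0986 index [276.7 178.4 289.4 161.4] 53.24 0.761
0.0986 left [373.2 191.7 314.4 263.4] 50.63 0.768
0.0986 left [317.6 265.  377.  194.8] 49.79 0.737
0.0986 right [266.5 205.  305.9 152.4] 53.21 0.765
0.0986 right [302.4 151.  262.3 204.4] 53.08 0.761
0.1057 index [298.6 155.5 279.2 182.5] 54.33 0.784
0.1057 index [283.4 182.9 298.5 161.7] 54.53 0.789
0.1057 index [286.  157.9 270.8 179.4] 54.67 0.793
0.1057 index [276.7 178.4 289.4 161.4] 53.24 0.754
0.1057 left [373.2 191.7 314.4 263.4] 50.63 0.758
0.1057 left [317.6 265.  377.  194.8] 49.79 0.727
0.1057 right [266.5 205.  305.9 152.4] 53.21 0.758
0.1057 right [302.4 151.  262.3 204.4] 53.08 0.755
```

```bash
python3 -m creep '[[[0,0,0],0],[[0,0,0],0],[[0,1.3,-0.9],0],[[0,2.5,-1.7],0],[[0,2.5,-1.7],0],[[0,2.5,-1.7],0]]' 0 75; python3 ang.py; python3 meas.py m2 | grep 0.1057; python3 - <<'E'
from h import *
cam=capture("scene");g=cv2.imread("pics/scene0.png",0)
p=[.639,.0754,.1022]
def W(X):
    x,y,w=p;c,s=np.cos(w),np.sin(w); return np.array([x+c*X[0]-s*X[1],y+s*X[0]+c*X[1],X[2]])
for y in (-.09,.09):
  for a in (-.05,0,.05):
    q=[proj(cam,W((.085-s*np.cos(a)+.008*np.sin(a),y,.101+s*np.sin(a)+.008*np.cos(a)))) for s in (0,.175)];d=np.subtract(q[1],q[0])
    print(y,a,np.round(q,1).tolist(),round(np.degrees(np.arctan2(-d[1],d[0])),2))
for l in cv2.createLineSegmentDetector(0).detect(g)[0][:,0]:
    d=l[2:]-l[:2]; d=d if d[0]>0 else -d
    if np.hypot(*d)>35 and l[0]>250 and l[0]<410 and l[1]>150 and l[1]<270: print(l.round(1),round(np.degrees(np.arctan2(-d[1],d[0])),2))
E
python3 - <<'E'
import cv2,numpy as np
a=cv2.imread("pics/m2.png")[130:280,240:400];b=cv2.imread("pics/m2_t.png")[120:270,220:380]
cv2.imwrite("pics/j.png",cv2.resize(a,(800,600),interpolation=2)[:600]*1)
E
```

```text
time: 15.65
tcp_pos: [0.6492, 0.077, 0.2129]
orientation: [-3.101, 0.001, 1.677]
force: [-6.0, -2.6, -10.0]
gripper_width: 0.0218
X,Z mm 70.71156270426295 93.41411247360796 angle chord 0.8030023886632772 angle dir 0.7832823249258983 width 0.021780990674249167 F [ -6.   -2.6 -10. ] [-3.1011e+00  1.4000e-03  1.6767e+00]
0.1057 index [298.5 155.4 279.2 182.5] 54.55 0.79
0.1057 index [283.8 182.2 298.4 161.6] 54.84 0.797
0.1057 index [286.  157.9 270.8 179.4] 54.69 0.793
0.1057 index [276.7 178.4 289.4 161.4] 53.3 0.756
0.1057 left [372.5 192.4 314.4 263.4] 50.72 0.761
0.1057 left [317.9 265.3 376.8 194.7] 50.19 0.742
0.1057 right [266.5 205.  305.8 152.3] 53.29 0.76
0.1057 right [301.8 151.5 265.4 200.4] 53.3 0.76
-0.09 -0.05 [[265.4, 202.5], [335.1, 168.5]] 26.0
-0.09 0 [[265.2, 202.6], [335.2, 165.7]] 27.78
-0.09 0.05 [[265.0, 202.7], [335.1, 163.0]] 29.51
0.09 -0.05 [[318.2, 266.0], [390.7, 223.7]] 30.22
0.09 0 [[318.0, 266.1], [391.2, 221.1]] 31.57
0.09 0.05 [[317.9, 266.2], [391.6, 218.5]] 32.89
[402.7 210.7 317.5 262. ] 31.07
[268.8 204.4 336.6 168.9] 27.65
[317.3 263.  266.9 202.1] -50.34
[319.5 264.5 405.6 214.7] 30.03
[335.  165.6 263.1 203. ] 27.46
[261.5 203.6 316.  270.6] -50.86
[391.9 195.6 427.1 229.2] -43.64
[270.2 233.5 314.4 289.3] -51.61
```

View pics/j.png

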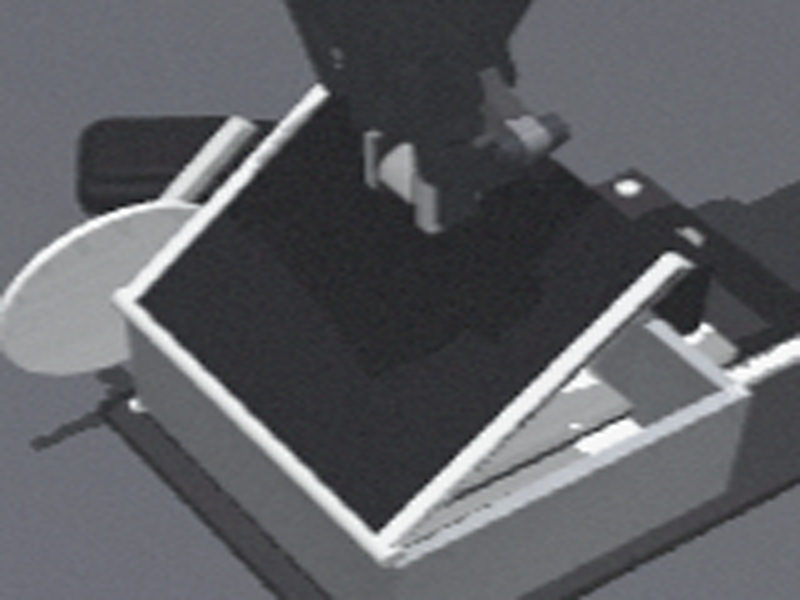

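The picture shows the lid held open. The right lid bar runs from (125,300) to (325,90) and the index bar from (165,195) to (245,120), nearly parallel, with the lid slightly lower (about 0.76 against 0.78). Each call restarts from the measured pose and so loses the load sag, so I'll command a bit extra.

```bash
python3 -m creep '[[[0,2,-1.4],0],[[0,3.5,-2.4],0],[[0,4.7,-3.3],0],[[0,4.7,-3.3],0],[[0,4.7,-3.3],0],[[0,4.7,-3.3],0]]' 0 70; python3 ang.py; python3 meas.py m3 | grep 0.1057;
```

```text
time: 16.55
tcp_pos: [0.6508, 0.0771, 0.2139]
orientation: [-3.092, 0.001, 1.677]
force: [-8.2, -1.7, -10.0]
gripper_width: 0.0223
X,Z mm 72.45090350215958 94.45318664881063 angle chord 0.8166527673730484 angle dir 0.7960459564546211 width 0.022332028976852002 F [ -8.2  -1.7 -10. ] [-3.0916e+00  1.3000e-03  1.6770e+00]
0.1057 index [282.7 183.2 299.2 159.6] 54.92 0.8
0.1057 index [298.2 155.2 279.  182.4] 54.83 0.797
0.1057 index [286.  157.9 270.8 179.3] 54.54 0.789
0.1057 index [276.6 178.4 289.3 161.3] 53.42 0.759
0.1057 left [372.2 191.9 314.4 263.4] 51.07 0.774
0.1057 left [318.  265.3 375.9 195.1] 50.48 0.753
0.1057 right [266.5 205.  304.2 153.3] 53.84 0.775
0.1057 right [301.4 151.2 262.9 203.5] 53.62 0.769
```

```bash
cat > sub.py <<'E'
from h import *
from scipy.optimize import brentq
fs=[capture("scene") for _ in range(6)];cam=fs[0]
g=np.mean([cv2.cvtColor(f["pixels"],cv2.COLOR_RGB2GRAY).astype(float) for f in fs],0)
p=[.639,.0754,.102]
def W(X):
    x,y,w=p;c,s=np.cos(w),np.sin(w); return np.array([x+c*X[0]-s*X[1],y+s*X[0]+c*X[1],X[2]])
def ln(a,y,h,z0,s0,s1):
    q=[proj(cam,W((.085-s*np.cos(a)+h*np.sin(a),y,z0+s*np.sin(a)+h*np.cos(a)))) for s in (s0,s1)]
    d=np.subtract(q[1],q[0]); return np.degrees(np.arctan2(-d[1],d[0]))
def edge(pa,pb,sgn,w=4):
    # subpixel: peak-weighted gradient along normal of the approximate line pa->pb
    pa,pb=np.array(pa,float),np.array(pb,float);d=(pb-pa)/np.linalg.norm(pb-pa);n=np.array([-d[1],d[0]])
    P=[];o=np.arange(-w,w+.01,.25)
    for t in np.arange(0,np.linalg.norm(pb-pa),.5):
        q=(pa+t*d)[None]+o[:,None]*n
        v=cv2.remap(g.astype(np.float32),q[:,0].astype(np.float32)[None],q[:,1].astype(np.float32)[None],1)[0]
        gr=np.maximum(sgn*np.gradient(cv2.GaussianBlur(v[None],(7,1),0)[0]),0);k=gr.argmax();s=slice(max(0,k-5),k+6)
        P.append(pa+t*d+n*(o[s]@gr[s]/gr[s].sum()))
    P=np.array(P); vx,vy,x,y=cv2.fitLine(P.astype(np.float32),cv2.DIST_HUBER,0,.01,.01).ravel()
    r=np.abs((P-[x,y])@[-vy,vx]); return np.degrees(np.arctan2(-vy,vx))%180,np.median(r),(x,y)
def go(name,pa,pb,k):
    for s in (1,-1):
        m,r,c=edge(pa,pb,s); print(name,s,round(m,2),"res",round(r,2),"angle",round(brentq(lambda a:ln(a,*k)-m,.2,1.3),3),np.round(c,1))
go("index",(274.2,179),(287,161.5),(-.107,0,.105,.03,.1))
go("right",(268,201),(300,157),(-.09,.008,.101,0,.175))
go("left",(320,259),(370,198),(.09,.008,.101,0,.175))
E
python3 sub.py
```

```text
index 1 54.53 res 0.05 angle 0.792 [278.7 168.6]
index -1 54.42 res 0.07 angle 0.79 [280.8 171.6]
right 1 53.75 res 0.07 angle 0.776 [280.6 180. ]
right -1 54.03 res 0.08 angle 0.784 [284.8 180. ]
left 1 51.04 res 0.06 angle 0.778 [340.1 232. ]
left -1 50.86 res 0.07 angle 0.771 [346.8 230.1]
```

Sub-pixel edges give index 0.791 and lid about 0.777. One more small raise, using the same command that gave +0.013 last time.

```bash
python3 -m creep '[[[0,2,-1.4],0],[[0,3.5,-2.4],0],[[0,4.8,-3.4],0],[[0,4.8,-3.4],0],[[0,4.8,-3.4],0],[[0,4.8,-3.4],0]]' 0 70; python3 ang.py; python3 sub.py
```

```text
time: 17.7
tcp_pos: [0.6521, 0.0772, 0.2148]
orientation: [-3.081, 0.001, 1.677]
force: [-7.7, -2.1, -11.5]
gripper_width: 0.0221
X,Z mm 74.01825607612291 95.2945537751628 angle chord 0.828470669668236 angle dir 0.8081714388143612 width 0.02211982178493885 F [ -7.7  -2.1 -11.5] [-3.0811e+00  1.2000e-03  1.6773e+00]
index 1 54.54 res 0.06 angle 0.793 [278.7 168.6]
index -1 54.63 res 0.06 angle 0.795 [282.9 168.7]
right 1 54.14 res 0.07 angle 0.787 [281.9 177.7]
right -1 54.56 res 0.11 angle 0.798 [285.3 178.8]
left 1 51.39 res 0.05 angle 0.79 [343.4 227.4]
left -1 51.29 res 0.08 angle 0.787 [346.5 229.9]
```

```bash
python3 ang.py; python3 sub.py | grep -v index; python3 - <<'E'
from h import *
a=capture("scene")["pixels"];cv2.imwrite("pics/k.png",cv2.resize(a[60:360,100:500],(800,600),interpolation=3)[:,:,::-1])
o=ctrl.get_obs();print(o["tcp_pos"],np.abs(o["joint_vel"]).max())
a0=cv2.imread("pics/scene0.png")[:,:,::-1].astype(int);d=np.abs(a.astype(int)-a0).max(2)
for n,(x0,y0,x1,y1) in dict(lens=(405,258,435,298),vial=(350,285,378,320),index=(272,156,290,178)).items(): print(n,d[y0:y1,x0:x1].mean())
E
```

```text
X,Z mm 74.02334824192089 95.30201645223191 angle chord 0.8285363850395198 angle dir 0.8081622197494792 width 0.022302595347585965 F [ -7.   -2.3 -11.1] [-3.0812e+00  1.1000e-03  1.6773e+00]
right 1 54.11 res 0.06 angle 0.786 [280.1 180.2]
right -1 54.56 res 0.11 angle 0.798 [285.3 178.8]
left 1 51.39 res 0.05 angle 0.79 [343.4 227.4]
left -1 51.24 res 0.07 angle 0.785 [346.5 230. ]
[0.6521215  0.07727893 0.21481584] 0.0011106506642226937
lens 5.4425
vial 6.172448979591837
index 16.866161616161616
```

View pics/k.png

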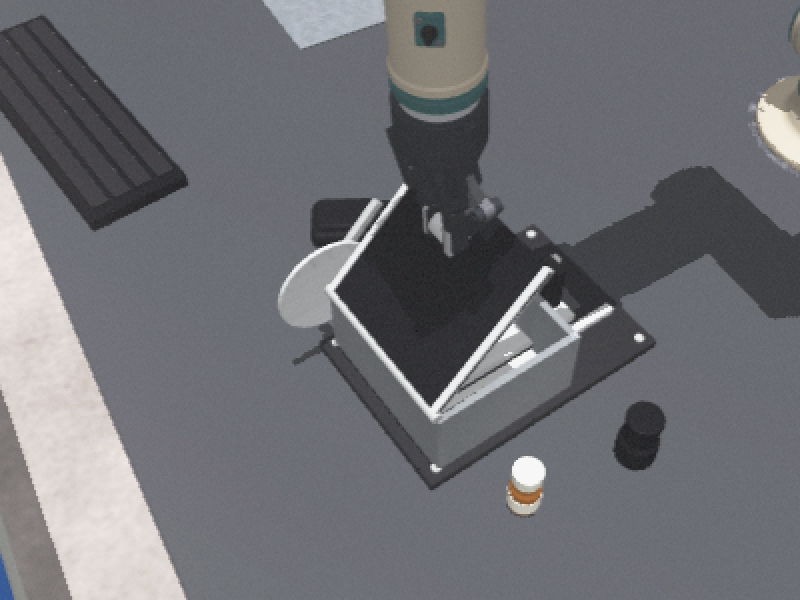

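The lid is held open and steady, parallel to the index bar (tip still at crop (377,202)). The lens, vial and mouse have not moved. Handing in.

```bash
python3 -c "
from h import *
print(ctrl.close_job())"
```

```text
the job is handed in; nothing more can be done
None
```

I pushed the slide home, then raised the lid to the index angle, and handed the job in with the gripper still holding it there (about 18 s of the 50 s used).

- **Slide:** It travelled about 25 mm, then stopped dead while the push force rose to about 15 N. In the top picture the pull plate sits where the fit predicts home, though the picture alone cannot resolve the 1.5 mm limit.
- **Lid angle:** In the last pictures the lid measures 0.785–0.798 rad (mean about 0.79) and the index arm 0.793–0.795 rad. The arm was steady, with the gripper 22 mm open on the knob at a 70 N grip.
- **Disagreement:** The arm's own motion gives a lid angle of 0.81–0.83 rad. I trusted the pictures, because the same measurement on the shut lid was right to about 0.01 rad. The knob probably slid a few millimetres in the grip early on.
- **Higher holding force:** The final wrist force was about 13 N, above the 4–6 N expected, probably from friction at the knob's pivot in the grip. That is well under the 120 N limit.
- **Loose things and index arm:** The lens and vial match the first picture, and the mouse looks unmoved in the last one. The index arm's tip is still at the same pixel.

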